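Fetch the tin from behind the bottles and put the bottles back

ROBOT

A 6-joint arm with a two-finger parallel gripper is mounted at the origin on a cart in front of the work surface, level with it; the furniture and walls round the work are solid. World frame = base frame: x ahead of the robot, y to its left, z up, the work surface at z = 0. Lengths are in mm, angles in rad, forces in N, time in s.
With the tool pointing down it reaches from about 250 to 850 mm from the base axis. Payload 12.5 kg.
Tool frame: the origin (TCP) lies between the finger pads; the fingertips stand 17 mm ahead of it and the grasp point (between the pads) lies 2 mm behind it (arm.tcp_to_tips is the distance from the TCP to the fingertips, in mm); z points along the fingers, y is the line along which they close (so a half turn about z gives the same grasp; the last joint's range is limited). The gripper opens to 93 mm and grips with 3 to 60 N. Pads are 15 mm wide; open, the fingers measure 128 mm over their backs; the gripper's body (75 mm by 188 mm) begins 65 mm behind the grasp point.
Start: joints at [-1.197, 0.351, 1.652, -0, 1.139, -0.085], TCP at [243.596, -493.098, 235.633] pointing down, gripper open.
Joint ranges: [-2.75, 2.75], [-0.79, 2.1], [0.01, 2.65], [-1.57, 4.71], [0.07, 3.14], [-2.87, 2.87]. Speed limits (rad/s): [2.22, 2.22, 2.79, 3.14, 3.14, 3.14].

INTERFACE

Orientations are given as a rotation vector (axis times angle).
In Python, from workcell import arm gives the robot as it stands.
- The arm moves only by the tool jog_arm, never from a script. Its argument "moves" is a list of rows, each an object with "claw": the closure, from 0 (fully open) to 1 (shut); "linear": the shift along the world's x, y, z as a fraction of full scale, a list of three; "rotation": the turn, a rotation vector about the world's x, y, z as a fraction of full scale, a list of three. In form: [{"claw": claw, "linear": [tx, ty, tz], "rotation": [wx, wy, wz]}, ...]. A call has 1 to 8 rows; each row shifts and turns the commanded pose from where the row before left it; what a row does not reach is not made up. Full scale, the value 1, is 0.5 m for a shift and 8 degrees for a turn. A row lasts 1/8 s, in which the tool goes at most 62.5 mm and 10.7 degrees, less where a joint would pass 70% of its speed; a pose out of reach is approached as far as the arm can. A call with a number of a shift or a turn outside -1 to 1 is refused whole. A call with a gripper value outside its range is refused whole. The fingers move at their own pace and stop on an object; the grip force is fixed at half the most. Time passes only in rows, so rows that do not move let the fingers close. It gives the time, the measured TCP pose, the force, the opening and the grip force at its end, in the units of the state.
- arm.sense(): the state, without advancing time (a new reading comes with each control period).
- arm.read_camera(name): name is "scene" or "top" or "wrist"; returns a dict with "pixels" (384x512x3 uint8, red, green, blue), "z_map" (384x512 float32, mm along the optical axis (not along the pixel's ray), 0 where there is no reading), "camera_matrix" (3x3 intrinsics, pixels), "xyz" and "rotation" of the camera in the world. Camera axes: x right, y down, z forward; pixel columns grow to the right and rows downward; lengths in mm; the calibration is good to about 2 mm. A picture is of the moment at which its call begins.
- arm.sign_off(): hands the job in; it is judged then, once.
Trained networks look in the newest picture that a camera, given by its name, has taken for a name from the list of things; names that differ only in an ending like _2 or _b are one class to them, and where a whole thing is asked for, a point or a joint stands for the part that bears it (a point fixed in the world has none). Each returns a list of dicts, best first, with "score" (0 to 1); they miss things now and then, are a little off and sometimes report something else, mostly with a low value. They report only what shows in the picture. A call takes as long as a camera call. They do not tell look-alikes from the thing itself.
- arm.regions_of(camera, query): "region" (384x512 bool, what is visible of it) and "xy" ([column, row] in pixels, amid what is visible of it).
The state is a dict: "clock": time; "joints": joint angles; "qvel": joint speeds; "tau": joint torques, N m; "position": TCP position; "tcp_rot": TCP orientation; "ft_force": force on the tool from outside, world axes, zero at the start; "moment": the same for the moment, N m; "gripper_width": finger opening in mm; "gripper_force": force on a finger pad.
Only numpy, scipy, OpenCV 4.12 (cv2) and the standard library are available. Lean on these libraries where they do the work, as an engineer would, in place of code of your own. Each camera call takes 0.05 s, during which the arm holds its last target. There are 200 camera calls.

TASK

I need the small tin from behind the pepper mill and the two bottles in the cruet stand, and there is no room for a hand between them: first stand all three on the chopping board, then set the tin on the kitchen scale, in the middle of its weighing plate, and then put the mill and the bottles back, each in the very well it came from. Keep everything upright, and leave the mug, the red-capped pot and the teal carton where they are.

Things in the scene. Friction and masses are not known exactly. Their poses are not given: they have to be found in the camera images.
- stand: Fixed bamboo cruet stand, 190 (x) x 230 (y) mm, top face at z = 20 mm. Origin: centre of its underside. Round wells with floors at z = 10 mm: three of 70 mm diameter at (x, y) = (-54, 0), (-12, 64), (-12, -64) mm for mill and bottles, in any order; one of 47 mm at (12, 0) for the tin. A thin steel rail, 49 mm high, runs round the back (x = 84 mm) and the rear of the sides (y = +-107 mm).
- mill: Brown wooden pepper mill, round, 170 mm high, about 0.18 kg. Origin: centre of its underside; z up. Body up to 58 mm in diameter (up to 122 mm high), rounded head 48 mm in diameter between 123 and 159 mm (grip it about 143 mm up), small steel knob on top. Starts in one of the three large wells.
- amber_bottle: Dark brown bottle with a slim grey cap, round, 177 mm high, about 0.16 kg. Origin: centre of its underside; z up. Body 49 mm in diameter up to about 100 mm, then a shoulder; neck ring 27 mm at 128 to 147 mm, cap 16.5 mm in diameter from 148 to 177 mm (grip it there, about 168 mm up). Starts in one of the three large wells.
- green_bottle: White bottle with a dark label and a green top, round, 152 mm high, about 0.12 kg. Origin: centre of its underside; z up. Body 38 mm in diameter up to 116 mm, green top 24 mm in diameter from 116 to 152 mm (grip it about 136 mm up). Starts in one of the three large wells.
- spice_tin: Small round tin, white with a pink lid, 43 mm in diameter, 31 mm high, 0.05 kg. Origin: centre of its underside; z up. Starts in the small well of the stand; 21 mm of it show above the stand's top face.
- board: Wooden chopping board, 160 (x) x 240 (y) x 15 mm thick, fixed. Origin: centre of its underside; its top is flat at z = 15 mm. It lies to the left or to the right of the stand.
- scale: Flat white kitchen scale, 165 (x) x 205 (y) x 22 mm high, fixed, on the side of the stand away from the board. Origin: centre of its underside. Its raised weighing plate, top at z = 22 mm, is 130 (x) x 190 (y) mm with its middle at (x, y) = (14, 0) mm; the display is on the -x edge.
- mug: Speckled white coffee mug, 81 mm across, 94 mm high, with a handle; bystander, loose. Origin: underside, under the middle of mug and handle.
- red_pot: Small black pot with a red cap, 26 mm in diameter, 55 mm high; bystander, loose. Origin: centre of its underside.
- tea_carton: Upright teal carton, 22 x 38 x 95 mm; bystander, loose. Origin: centre of its underside.
Mind the look-alikes: they are no part of the job. What is shaped like the mill but blue or pink is not meant.

How it is judged:
By the outcome, as a careful person would: the job done as asked, in the order asked, and still so for the second after the job is handed in, with the robot touching nothing.
It also fails if it takes over 115 s, if anything falls off the work surface, if the arm or the gripper's body presses on something with over 40 N, if the wrist force passes 120 N, or if a joint passes its speed limit or range.

## Working session

There is one attempt and no reset: what is moved stays moved. The work goes in short steps, Python scripts to look and compute and a tool call to move; the robot and the scene stay as the last step left them, time stands still between calls to the robot, and variables do not carry over. Pictures are saved under pics/ and viewed, at most 14 in all, crops included, and the job is handed in when it is done.

Besides the shell and the picture viewer there is one more tool, called as name(argument=value, ...), one argument or row to a line, values as JSON. jog_arm: Moves the arm, as the interface text tells. Shift numbers are shares of 0.5 m and turn numbers shares of 8 degrees, none past 1 either way. Its arguments: {"type":"object","properties":{"moves":{"type":"array","items":{"type":"object","properties":{"claw":{"type":"number"},"linear":{"type":"array","items":{"type":"number","minimum":-1,"maximum":1}},"rotation":{"type":"array","items":{"type":"number","minimum":-1,"maximum":1}}}}}},"required":["moves"]}

```bash
ls; mkdir -p pics; cat > h.py <<'E'
import numpy as np, cv2
from workcell import arm
def cloud(c):
    z=c["z_map"].astype(float);K=c["camera_matrix"];h,w=z.shape
    u,v=np.meshgrid(np.arange(w),np.arange(h))
    p=np.stack([(u-K[0,2])/K[0,0]*z,(v-K[1,2])/K[1,1]*z,z],-1)
    P=p@np.array(c["rotation"]).T+np.array(c["xyz"]); P[z<=0]=np.nan
    return P
def save(c,n): cv2.imwrite(f"pics/{n}.png",c["pixels"][...,::-1])
E
python3 - <<'E'
from h import *
s=arm.sense();print(s)
for n in("scene","top"):
    c=arm.read_camera(n);save(c,n+"0");print(n,c["xyz"],np.round(c["rotation"],3).tolist(),c["camera_matrix"])
    P=cloud(c);np.save(n+"0.npy",P)
    for q in["stand","mill","amber_bottle","green_bottle","spice_tin","board","scale","mug","red_pot","tea_carton"]:
        for r in arm.regions_of(n,q)[:3]:
            m=r["region"];p=P[m];p=p[~np.isnan(p[:,0])]
            if len(p): print(q,round(r["score"],2),np.round(r["xy"]),m.sum(),"med",np.median(p,0).round(),"lo",np.percentile(p,2,0).round(),"hi",np.percentile(p,98,0).round())
E
```

```text
pics
{'clock': 0.0, 'joints': array([-1.19660771e+00,  3.51266904e-01,  1.65241521e+00, -1.94657597e-05,
        1.13912493e+00, -8.45984523e-02]), 'qvel': array([ 0.00076588,  0.00079061,  0.00164464, -0.00137563,  0.00200688,
       -0.00020299]), 'tau': array([ 4.17377441e-04, -4.97326612e+01, -2.85254055e+01,  6.99564046e-02,
        2.57094903e-02, -1.05504321e-04]), 'position': array([ 243.47238083, -492.80770881,  235.08800565]), 'tcp_rot': array([-3.05812635e+00, -7.14097079e-01,  3.02599114e-04]), 'ft_force': array([ 0.13918347, -0.06678068,  0.49172663]), 'moment': array([-0.05931579, -0.0384958 ,  0.00375558]), 'gripper_force': 0.0, 'gripper_width': 93.05146567528885}
scene [-142.12304436  844.02907754  961.0861649 ] [-0.905, 2.443, -1.185] [[485.24442825   0.         261.90695522]
 [  0.         485.24442825 192.70785833]
 [  0.           0.           1.        ]]Traceback (most recent call last):
  File "<stdin>", line 5, in <module>
  File "h.py", line 7, in cloud
    P=p@np.array(c["rotation"]).T+np.array(c["xyz"]); P[z<=0]=np.nan
      ~~~~~~~~~~~~~~~~~~~~~~~~~~~^~~~~~~~~~~~~~~~~~~
ValueError: operands could not be broadcast together with shapes (384,512) (3,)
```

Camera rotation is a rotation vector.

```bash
sed -i 's/np.array(c\["rotation"\]).T/cv2.Rodrigues(np.array(c["rotation"],float))[0].T/' h.py
python3 - <<'E'
from h import *
for n in("scene","top"):
    c=arm.read_camera(n);save(c,n+"0");print(n,np.round(c["xyz"]),np.round(c["rotation"],3).tolist(),c["camera_matrix"][0,0])
    P=cloud(c);np.save(n+"0.npy",P)
    for q in["stand","mill","amber_bottle","green_bottle","spice_tin","board","scale","mug","red_pot","tea_carton"]:
        for r in arm.regions_of(n,q)[:3]:
            m=r["region"];p=P[m];p=p[~np.isnan(p[:,0])]
            if len(p): print(q,round(r["score"],2),np.round(r["xy"]),m.sum(),"med",np.median(p,0).round(),"lo",np.percentile(p,2,0).round(),"hi",np.percentile(p,98,0).round())
E
```

```text
scene [-142.  844.  961.] [-0.905, 2.443, -1.185] 485.2444282469653
stand 0.84 [247. 203.] 1831 med [584.  13.  18.] lo [ 511. -146.    0.] hi [714.  82.  47.]
stand 0.52 [265. 189.] 681 med [543. -21.  91.] lo [528. -45.  13.] hi [568.  -8. 181.]
mill 0.95 [191. 201.] 818 med [671. 160.  81.] lo [658. 132.   6.] hi [698. 175. 159.]
mill 0.79 [297. 210.] 714 med [407.  14. 104.] lo [395. -74.  -0.] hi [452.  27. 161.]
mill 0.77 [238. 188.] 845 med [593.  37.  82.] lo [578. -80.  12.] hi [686.  50. 168.]
amber_bottle 0.83 [266. 194.] 666 med [543. -21.  91.] lo [528. -43.  15.] hi [566.  -8. 182.]
green_bottle 0.72 [277. 172.] 316 med [572. -97. 102.] lo [ 530. -240.   -2.] hi [669. -36. 162.]
green_bottle 0.21 [254. 191.] 142 med [608. -40.  38.] lo [595. -59.  14.] hi [636. -23.  44.]
spice_tin 0.56 [254. 192.] 126 med [608. -39.  38.] lo [596. -58.  15.] hi [633. -25.  43.]
board 0.65 [334. 164.] 1605 med [ 516. -350.   13.] lo [ 425. -470.    3.] hi [ 585. -240.   18.]
scale 0.56 [211. 285.] 4073 med [463. 292.  20.] lo [391. 186.  12.] hi [546. 379.  25.]
mug 0.63 [156. 224.] 115
[... 424 characters left out ...]
 231.] 569 med [379.  98. 120.] lo [368.  68.   1.] hi [426. 118. 169.]
mill 0.75 [187. 168.] 532 med [667. 149.  79.] lo [657. 127.   6.] hi [686. 172. 162.]
mill 0.57 [227. 177.] 567 med [587.  26. 100.] lo [575.   1.  18.] hi [610.  46. 172.]
amber_bottle 0.65 [250. 180.] 267 med [541. -25. 123.] lo [530. -45.  38.] hi [555. -11. 185.]
board 0.9 [361. 189.] 1872 med [ 475. -399.   14.] lo [ 417. -479.    6.] hi [ 579. -268.   20.]
scale 0.78 [154. 241.] 3198 med [462. 280.  21.] lo [390. 182.  13.] hi [545. 375.  27.]
scale 0.16 [246. 181.] 331 med [542. -25. 119.] lo [222. -51.  20.] hi [663.  58. 490.]
mug 0.85 [148. 174.] 852 med [691. 263.  58.] lo [664. 226.   5.] hi [764. 301.  94.]
```

View pics/scene0.png

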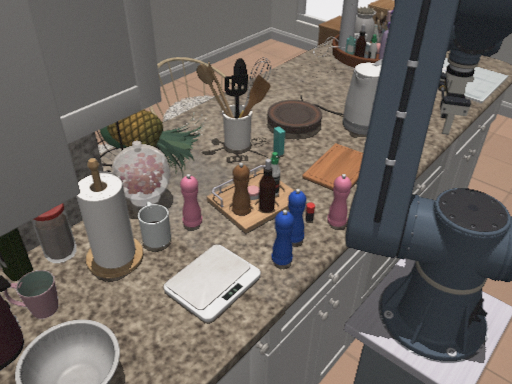

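View pics/top0.png

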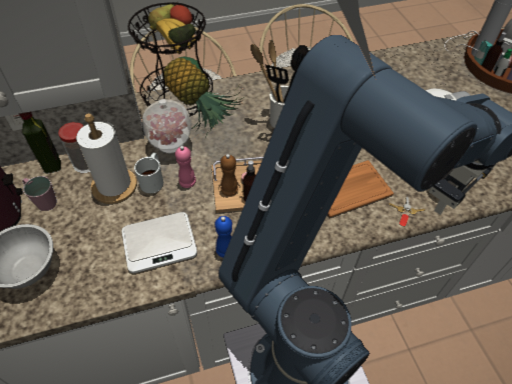

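Scene picture: wanted brown mill (241,188), amber bottle (267,190), white/green bottle (275,170), tin (254,190), all in the stand. Look-alikes: blue mills (297,215) and (283,238), pink mills (190,200) and (340,200). Others: red pot (310,212), teal carton (279,140), mug (155,226), scale (212,282), board (335,167). In the top picture the arm hides the stand's right part. By the description I choose the brown one in the stand. I'll move the wrist camera over the stand for a closer measurement.

jog_arm(
  moves=[
    {"claw": 0,"linear": [0,0,0.1],"rotation": [0,0,0]},
    {"claw": 0,"linear": [0,0,0.1],"rotation": [0,0,0]},
    {"claw": 0,"linear": [0,0,0.1],"rotation": [0,0,0]},
    {"claw": 0,"linear": [0,0,0.1],"rotation": [0,0,0]},
    {"claw": 0,"linear": [0.04,0.08,0.02],"rotation": [0,0,0]},
    {"claw": 0,"linear": [0.04,0.08,0.02],"rotation": [0,0,0]},
    {"claw": 0,"linear": [0.04,0.08,0],"rotation": [0,0,0]},
    {"claw": 0,"linear": [0.04,0.08,0],"rotation": [0,0,0]},
  ],
)

```text
clock: 2.15
position: [324.0, -331.8, 455.8]
tcp_rot: [3.059, 0.714, 0.0]
ft_force: [-0.3, -0.6, -0.1]
gripper_width: 92.7
gripper_force: 0.0
```

jog_arm(
  moves=[
    {"claw": 0,"linear": [0.04,0.08,0],"rotation": [0,0,0]},
    {"claw": 0,"linear": [0.04,0.08,0],"rotation": [0,0,0]},
    {"claw": 0,"linear": [0.04,0.08,0],"rotation": [0,0,0]},
    {"claw": 0,"linear": [0.04,0.08,0],"rotation": [0,0,0]},
    {"claw": 0,"linear": [0.04,0.08,0],"rotation": [0,0,0]},
    {"claw": 0,"linear": [0.04,0.08,0],"rotation": [0,0,0]},
    {"claw": 0,"linear": [0,0,0],"rotation": [0,0,0]},
    {"claw": 0,"linear": [0,0,0],"rotation": [0,0,0]},
  ],
)

```text
clock: 3.15
position: [443.4, -93.4, 455.6]
tcp_rot: [3.059, 0.715, -0.0]
ft_force: [-0.4, 0.0, -0.3]
gripper_width: 92.9
gripper_force: 0.0
```

```bash
python3 - <<'E'
from h import *
s=arm.sense();print(s["position"],s["tcp_rot"],s["joints"],s["clock"])
c=arm.read_camera("wrist");save(c,"w1");print(np.round(c["xyz"]),np.round(c["rotation"],3))
P=cloud(c);np.save("w1.npy",P)
for q in["stand","mill","amber_bottle","green_bottle","spice_tin"]:
    for r in arm.regions_of("wrist",q)[:3]:
        m=r["region"];p=P[m];p=p[~np.isnan(p[:,0])]
        if len(p): print(q,round(r["score"],2),np.round(r["xy"]),m.sum(),"med",np.median(p,0).round(),"lo",np.percentile(p,2,0).round(),"hi",np.percentile(p,98,0).round())
E
```

```text
[443.38537291 -93.44476332 455.62573071] [ 3.05898846e+00  7.14747010e-01 -3.84227821e-04] [-3.10337115e-01  2.47960215e-02  1.52082720e+00 -3.07492113e-04
  1.59607041e+00  8.01378100e-01] 3.15
[505. -63. 605.] [ 2.485 -1.543 -0.19 ]
stand 0.94 [286.  51.] 10569 med [595. -76.  20.] lo [ 510. -157.    9.] hi [685.  71.  49.]
mill 0.97 [138. 128.] 1964 med [405.  79. 141.] lo [376.  63.   1.] hi [423. 108. 169.]
mill 0.9 [237.  18.] 1548 med [593.  10. 133.] lo [580.  -6.  20.] hi [618.  38. 169.]
mill 0.73 [196. 136.] 1507 med [432.  -5. 148.] lo [403. -26.   3.] hi [450.  22. 169.]
amber_bottle 0.65 [255.  70.] 1020 med [549. -39. 123.] lo [532. -58.  50.] hi [575. -15. 187.]
amber_bottle 0.17 [404. 179.] 11034 med [ 509. -360.   15.] lo [ 428. -478.   12.] hi [ 585. -249.   17.]
green_bottle 0.62 [306.  70.] 782 med [ 579. -102.  111.] lo [ 567. -124.   10.] hi [616. -87. 162.]
spice_tin 0.94 [277.  40.] 679 med [618. -47.  41.] lo [600. -66.  11.] hi [639. -28.  43.]
```

View pics/w1.png

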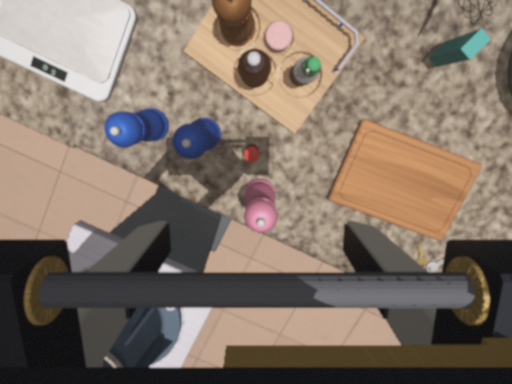

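Wrist picture: brown mill (233,5 – cut at the top edge), amber cap (253,58), green top (311,66), pink tin lid (278,36), board centre (405,180), scale upper left; blue mills (122,128), (190,140), pink mill (261,205), red pot (251,152). I'll centre the stand and measure from the second place.

jog_arm(
  moves=[
    {"claw": 0,"linear": [0.07,0.06,0],"rotation": [0,0,0]},
    {"claw": 0,"linear": [0.07,0.06,0],"rotation": [0,0,0]},
    {"claw": 0,"linear": [0,0,0],"rotation": [0,0,0]},
    {"claw": 0,"linear": [0,0,0],"rotation": [0,0,0]},
  ],
)

```text
clock: 3.95
position: [513.3, -33.5, 455.6]
tcp_rot: [3.059, 0.714, -0.001]
ft_force: [0.6, -1.1, 0.2]
gripper_width: 92.9
gripper_force: 0.0
```

```bash
cat >> h.py <<'E'
def meas(cam,P,q,near,zmin,zmax,best=None):
    "centroid/rect of the region's points between heights, region whose median lies nearest `near`"
    out=[]
    for r in arm.regions_of(cam,q):
        p=P[r["region"]];p=p[~np.isnan(p[:,0])]
        if len(p)<20 or r["score"]<.2: continue
        if np.hypot(*(np.median(p,0)[:2]-near))>60: continue
        t=p[(p[:,2]>zmin)&(p[:,2]<zmax)]
        if len(t)<5: continue
        c,r_=cv2.minEnclosingCircle(t[:,:2].astype(np.float32))
        print(cam,q,round(r["score"],2),"n",len(t),"mean",t.mean(0).round(1),"circ",np.round(c,1),round(r_,1),"ztop",np.percentile(p[:,2],98).round(1))
def rect(P,m,zmin,zmax):
    M=(m&(P[...,2]>zmin)&(P[...,2]<zmax)).astype(np.uint8);M=cv2.morphologyEx(M,cv2.MORPH_OPEN,np.ones((3,3)))
    t=P[M>0];(c,s,a)=cv2.minAreaRect(t[:,:2].astype(np.float32));print("rect",np.round(c,1),np.round(s,1),round(a,1),"z",np.median(t[:,2]).round(1))
E
python3 - <<'E'
from h import *
print(arm.sense()["position"])
c=arm.read_camera("wrist");save(c,"w2");P=cloud(c);np.save("w2.npy",P)
meas("wrist",P,"mill",(600,25),135,158)
meas("wrist",P,"mill",(600,25),165,190)
meas("wrist",P,"amber_bottle",(549,-39),172,195)
meas("wrist",P,"green_bottle",(579,-102),146,175)
meas("wrist",P,"spice_tin",(618,-47),37,47)
for q,a,b in(("stand",15,25),("board",9,20),("scale",17,29)):
    for r in arm.regions_of("wrist",q)[:1]: print(q,r["score"],r["xy"]);rect(P,r["region"],a,b)
for n in("scene","top"):
    c=arm.read_camera(n);P=cloud(c)
    meas(n,P,"mill",(600,25),165,190)
    meas(n,P,"amber_bottle",(549,-39),172,195)
    meas(n,P,"green_bottle",(579,-102),146,175)
    meas(n,P,"spice_tin",(618,-47),37,47)
    for q,a,b in(("board",9,20),("scale",17,29)):
        for r in arm.regions_of(n,q)[:1]: print(q,r["score"],r["xy"]);rect(P,r["region"],a,b)
E
```

```text
[513.28557234 -33.51152007 455.55620318]
wrist mill 0.98 n 261 mean [605.1  19.9 154.5] circ [606.8  20.9] 24.7 ztop 179.6
wrist mill 0.98 n 541 mean [606.6  20.8 169.2] circ [606.6  20.6] 17.2 ztop 179.6
wrist amber_bottle 0.65 n 132 mean [555.5 -34.8 185.4] circ [555.1 -35.3] 7.9 ztop 187.3
wrist green_bottle 0.8 n 162 mean [ 585.8 -103.5  158.7] circ [ 585.4 -103.6] 10.2 ztop 161.7
wrist spice_tin 0.77 n 540 mean [620.1 -45.7  41.1] circ [620.  -46.1] 21.1 ztop 43.2
stand 0.83 [287.7, 106.8]
rect [608.5 -44.2] [230.3 190. ] 80.8 z 20.1
board 0.97 [416.2, 214.8]
rect [ 507.4 -365.4] [157.9 240.2] 6.0 z 15.2
scale 0.87 [81.2, 84.3]
rect [475.6 275.5] [161.8 202.8] 1.1 z 22.0
scene mill 0.86 n 43 mean [602.4  25.3 169.2] circ [603.5  24.7] 14.0 ztop 168.6
scene amber_bottle 0.85 n 18 mean [548.8 -28.5 180.6] circ [548.8 -29. ] 5.3 ztop 177.2
scene green_bottle 0.81 n 28 mean [581.7 -99.2 154.6] circ [582.8 -98.7] 8.6 ztop 159.8
board 0.95 [332.0, 165.8]
rect [ 503.7 -361.7] [161.3 243. ] 6.2 z 13.4
scale 0.6 [212.8, 283.3]
rect [484.  278.3] [137.  196.4] 0.9 z 21.2
board 0.8 [355.0, 198.4]
rect [ 473.  -366.4] [104.8 241.2] 6.9 z 14.4
scale 0.68 [146.7, 244.9]
rect [468.7 305. ] [140.9 162.3] 89.9 z 22.2
```

View pics/w2.png

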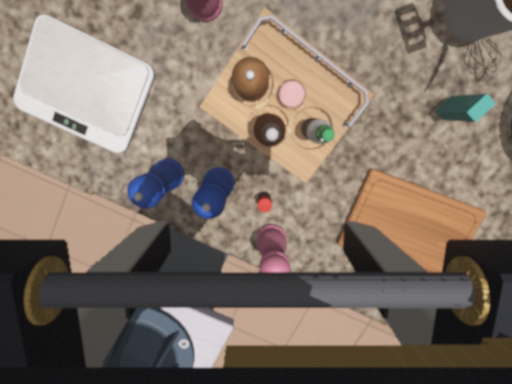

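Second wrist view: stand (285,95) with mill knob (250,75), amber cap (271,132), green cap (326,132), tin lid (291,94); all agree with the stand fit (yaw −9.2°): mill in well (−12,64), amber in (−54,0), green in (−12,−64). Scene and wrist camera differ by ~4 mm, so I turn the tool 70° (the gripping orientation too) and measure again to cancel the offset.

jog_arm(
  moves=[
    {"claw": 0,"linear": [0.02,-0.02,0],"rotation": [0,0,1]},
    {"claw": 0,"linear": [0.02,-0.02,0],"rotation": [0,0,1]},
    {"claw": 0,"linear": [0.02,-0.02,0],"rotation": [0,0,1]},
    {"claw": 0,"linear": [0.02,-0.02,0],"rotation": [0,0,1]},
    {"claw": 0,"linear": [0.02,-0.02,0],"rotation": [0,0,1]},
    {"claw": 0,"linear": [0.02,-0.02,0],"rotation": [0,0,1]},
    {"claw": 0,"linear": [0.02,-0.02,0],"rotation": [0,0,1]},
    {"claw": 0,"linear": [0.02,-0.02,0],"rotation": [0,0,1]},
  ],
)

```text
clock: 6.1
position: [593.9, -113.4, 455.5]
tcp_rot: [-2.211, -2.232, 0.0]
ft_force: [-0.3, 0.1, -0.5]
gripper_width: 92.9
gripper_force: 0.0
```

jog_arm(
  moves=[
    {"claw": 0,"linear": [0,0,0],"rotation": [0,0,0.75]},
    {"claw": 0,"linear": [0,0,0],"rotation": [0,0,0]},
    {"claw": 0,"linear": [0,0,0],"rotation": [0,0,0]},
  ],
)

```text
clock: 6.48
position: [593.5, -113.0, 455.7]
tcp_rot: [2.099, 2.338, 0.0]
ft_force: [-0.5, -0.3, -0.0]
gripper_width: 92.8
gripper_force: 0.0
```

```bash

python3 - <<'E'
from h import *
s=arm.sense();print(s["position"],s["joints"]);R=cv2.Rodrigues(s["tcp_rot"])[0];print(R.round(3))
c=arm.read_camera("wrist");save(c,"w3");P=cloud(c);np.save("w3.npy",P);print(np.round(c["xyz"]))
meas("wrist",P,"mill",(600,25),165,190)
meas("wrist",P,"amber_bottle",(549,-39),172,195)
meas("wrist",P,"green_bottle",(579,-102),146,175)
meas("wrist",P,"spice_tin",(618,-47),37,47)
for q,a,b in(("stand",15,25),("board",9,20),("scale",17,29)):
    for r in arm.regions_of("wrist",q)[:1]: print(q,r["score"],r["xy"]);rect(P,r["region"],a,b)
c=arm.read_camera("top");P=cloud(c)
for q,a,b in(("board",9,20),("scale",17,29)):
    for r in arm.regions_of("top",q)[:1]: print(q,r["score"],r["xy"]);rect(P,r["region"],a,b)
i=cv2.imread("pics/w3.png");cv2.imwrite("pics/w3c.png",cv2.resize(i[:240],None,fx=1.5,fy=1.5))
E
```

```text
[ 593.54416711 -113.00225534  455.69272352] [-2.65172664e-01  3.40450495e-01  1.14169890e+00  4.25674251e-06
  1.65938959e+00 -3.72731154e-01]
[[-0.107  0.994  0.   ]
 [ 0.994  0.107 -0.   ]
 [-0.     0.    -1.   ]]
[587. -46. 605.]
wrist mill 0.92 n 553 mean [606.6  20.5 169.2] circ [606.3  20.7] 17.0 ztop 179.4
wrist amber_bottle 0.9 n 140 mean [555.4 -35.3 185.6] circ [554.9 -35.2] 7.9 ztop 187.2
wrist green_bottle 0.63 n 151 mean [ 585.6 -103.7  159.1] circ [ 584.8 -104.7] 9.8 ztop 162.0
wrist spice_tin 0.76 n 535 mean [619.9 -45.7  41. ] circ [620.1 -45.7] 21.3 ztop 43.1
board 0.67 [204.0, 250.4]
rect [ 507.3 -365.6] [157.6 240.4] 5.9 z 15.1
board 0.61 [351.1, 188.0]
rect [ 498.5 -362.7] [158.5 238.5] 6.6 z 14.6
scale 0.64 [152.6, 242.3]
rect [471.8 284.2] [155.8 190.2] 1.9 z 22.3
```

View pics/w3c.png

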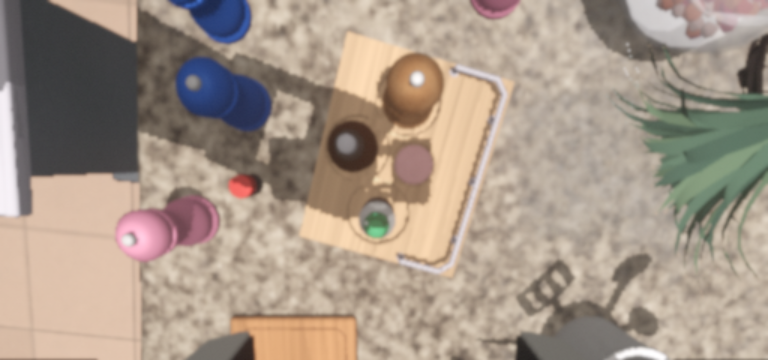

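Close crop: brown mill (414,85), amber bottle (352,146), tin (413,163), green top (377,222) – the brown one in the stand is the right mill. Both wrist views agree to 0.5 mm. Now the amber bottle.

jog_arm(
  moves=[
    {"claw": 0.45,"linear": [-0.0382,0.0778,0],"rotation": [0,0,0]},
    {"claw": 0.45,"linear": [-0.0382,0.0778,0],"rotation": [0,0,0]},
    {"claw": 0.45,"linear": [0,0,-0.1],"rotation": [0,0,0]},
    {"claw": 0.45,"linear": [0,0,-0.1],"rotation": [0,0,0]},
    {"claw": 0.45,"linear": [0,0,-0.1],"rotation": [0,0,0]},
    {"claw": 0.45,"linear": [0,0,-0.1],"rotation": [0,0,0]},
    {"claw": 0.45,"linear": [0,0,-0.06],"rotation": [0,0,0]},
    {"claw": 0.45,"linear": [0,0,0],"rotation": [0,0,0]},
  ],
)

```text
clock: 8.02
position: [554.5, -35.2, 224.1]
tcp_rot: [-2.094, -2.337, 0.003]
ft_force: [0.0, -0.1, 0.5]
gripper_width: 51.4
gripper_force: 0.0
```

jog_arm(
  moves=[
    {"claw": 0.45,"linear": [0.001,0,-0.048],"rotation": [0,0,0]},
    {"claw": 0.45,"linear": [0,0,-0.048],"rotation": [0,0,0]},
    {"claw": 0.45,"linear": [0,0,0],"rotation": [0,0,0]},
    {"claw": 1,"linear": [0,0,0],"rotation": [0,0,0]},
    {"claw": 1,"linear": [0,0,0],"rotation": [0,0,0]},
    {"claw": 1,"linear": [0,0,0],"rotation": [0,0,0]},
    {"claw": 1,"linear": [0,0,0],"rotation": [0,0,0]},
    {"claw": 1,"linear": [0,0,0],"rotation": [0,0,0]},
  ],
)

```text
clock: 9.02
position: [555.9, -35.3, 177.8]
tcp_rot: [2.096, 2.34, 0.0]
ft_force: [-1.3, 0.2, 2.4]
gripper_width: 15.7
gripper_force: 30.0
```

jog_arm(
  moves=[
    {"claw": 1,"linear": [0,0,0.02],"rotation": [0,0,0]},
    {"claw": 1,"linear": [0,0,0.05],"rotation": [0,0,0]},
    {"claw": 1,"linear": [0,0,0.08],"rotation": [0,0,0]},
    {"claw": 1,"linear": [0,0,0.09],"rotation": [0,0,0]},
    {"claw": 1,"linear": [0,0,0.08],"rotation": [0,0,0]},
    {"claw": 1,"linear": [0,0,0.05],"rotation": [0,0,0]},
    {"claw": 1,"linear": [-0.002,-0.02,0],"rotation": [0,0,0]},
    {"claw": 1,"linear": [-0.005,-0.05,0],"rotation": [0,0,0]},
  ],
)

```text
clock: 10.02
position: [551.9, -70.6, 361.5]
tcp_rot: [-2.094, -2.34, 0.001]
ft_force: [0.5, -0.4, -2.7]
gripper_width: 15.5
gripper_force: 30.0
```

jog_arm(
  moves=[
    {"claw": 1,"linear": [-0.01,-0.09,0],"rotation": [0,0,0]},
    {"claw": 1,"linear": [-0.01,-0.1,0],"rotation": [0,0,0]},
    {"claw": 1,"linear": [-0.01,-0.1,0],"rotation": [0,0,0]},
    {"claw": 1,"linear": [-0.01,-0.1,0],"rotation": [0,0,0]},
    {"claw": 1,"linear": [-0.01,-0.1,0],"rotation": [0,0,0]},
    {"claw": 1,"linear": [-0.01,-0.1,0],"rotation": [0,0,0]},
    {"claw": 1,"linear": [-0.01,-0.1,0],"rotation": [0,0,0]},
    {"claw": 1,"linear": [-0.004,-0.05,0],"rotation": [0,0,0]},
  ],
)

```text
clock: 11.02
position: [513.9, -443.0, 360.3]
tcp_rot: [-2.097, -2.336, 0.0]
ft_force: [0.3, 0.5, -2.7]
gripper_width: 16.0
gripper_force: 30.0
```

jog_arm(
  moves=[
    {"claw": 1,"linear": [0,0,-0.03],"rotation": [0,0,0]},
    {"claw": 1,"linear": [0,0,-0.06],"rotation": [0,0,0]},
    {"claw": 1,"linear": [0,0,-0.08],"rotation": [0,0,0]},
    {"claw": 1,"linear": [0,0,-0.08],"rotation": [0,0,0]},
    {"claw": 1,"linear": [0,0,-0.05],"rotation": [0,0,0]},
    {"claw": 1,"linear": [0,0,0],"rotation": [0,0,0]},
    {"claw": 1,"linear": [0,0,0],"rotation": [0,0,0]},
  ],
)

```text
clock: 11.9
position: [515.6, -440.1, 213.4]
tcp_rot: [2.095, 2.34, 0.0]
ft_force: [0.4, -0.6, -1.5]
gripper_width: 15.5
gripper_force: 30.0
```

jog_arm(
  moves=[
    {"claw": 1,"linear": [0,0,-0.03],"rotation": [0,0,0]},
    {"claw": 1,"linear": [0,0,-0.02],"rotation": [0,0,0]},
    {"claw": 1,"linear": [0,0,-0.006],"rotation": [0,0,0]},
    {"claw": 1,"linear": [0,0,0],"rotation": [0,0,0]},
    {"claw": 1,"linear": [0,0,0],"rotation": [0,0,0]},
  ],
)

```text
clock: 12.52
position: [515.5, -440.4, 185.0]
tcp_rot: [2.096, 2.339, -0.0]
ft_force: [-0.6, 0.7, -1.5]
gripper_width: 15.8
gripper_force: 30.0
```

jog_arm(
  moves=[
    {"claw": 1,"linear": [0,0,-0.004],"rotation": [0,0,0]},
    {"claw": 1,"linear": [0,0,0],"rotation": [0,0,0]},
    {"claw": 0.5,"linear": [0,0,0],"rotation": [0,0,0]},
    {"claw": 0.5,"linear": [0,0,0],"rotation": [0,0,0]},
    {"claw": 0.5,"linear": [0,0,0],"rotation": [0,0,0]},
    {"claw": 0.5,"linear": [0,0,0],"rotation": [0,0,0]},
  ],
)

```text
clock: 13.28
position: [515.4, -440.3, 182.7]
tcp_rot: [2.096, 2.34, 0.0]
ft_force: [-0.5, 0.1, 0.4]
gripper_width: 45.5
gripper_force: 0.0
```

jog_arm(
  moves=[
    {"claw": 0.5,"linear": [0,0,0.06],"rotation": [0,0,0]},
    {"claw": 0.1,"linear": [0,0,0.1],"rotation": [0,0,0]},
    {"claw": 0.1,"linear": [0,0,0.1],"rotation": [0,0,0]},
    {"claw": 0.1,"linear": [0,0,0.1],"rotation": [0,0,0]},
    {"claw": 0.1,"linear": [0.02,0.1,0],"rotation": [0,0,0]},
    {"claw": 0.1,"linear": [0.02,0.1,0],"rotation": [0,0,0]},
    {"claw": 0.1,"linear": [0.02,0.1,0],"rotation": [0,0,0]},
    {"claw": 0.1,"linear": [0.02,0.1,0],"rotation": [0,0,0]},
  ],
)

```text
clock: 14.28
position: [555.5, -238.7, 362.8]
tcp_rot: [2.096, 2.34, 0.0]
ft_force: [0.0, -0.8, 0.3]
gripper_width: 83.9
gripper_force: 0.0
```

jog_arm(
  moves=[
    {"claw": 0.1,"linear": [0.02,0.1,0],"rotation": [0,0,0]},
    {"claw": 0.1,"linear": [0.02,0.1,0],"rotation": [0,0,0]},
    {"claw": 0.1,"linear": [0.02,0.1,0],"rotation": [0,0,0]},
    {"claw": 0.1,"linear": [0.02,0.1,0],"rotation": [0,0,0]},
    {"claw": 0.1,"linear": [0.0224,0.122,0],"rotation": [0,0,0]},
    {"claw": 0.1,"linear": [0,0,-0.1],"rotation": [0,0,0]},
    {"claw": 0.1,"linear": [0,0,-0.1],"rotation": [0,0,0]},
    {"claw": 0.1,"linear": [0,0,-0.06],"rotation": [0,0,0]},
  ],
)

```text
clock: 15.28
position: [605.8, 21.0, 230.2]
tcp_rot: [-2.095, -2.339, 0.002]
ft_force: [0.4, 0.4, 0.6]
gripper_width: 83.7
gripper_force: 0.0
```

jog_arm(
  moves=[
    {"claw": 0.1,"linear": [0,0,0],"rotation": [0,0,0]},
    {"claw": 0.1,"linear": [0,0,0],"rotation": [0,0,0]},
  ],
)

```text
clock: 15.52
position: [607.3, 20.6, 234.3]
tcp_rot: [2.095, 2.339, 0.002]
ft_force: [0.4, 0.6, -0.5]
gripper_width: 83.8
gripper_force: 0.0
```

jog_arm(
  moves=[
    {"claw": 0.1,"linear": [-0.001,0,-0.06],"rotation": [0,0,0]},
    {"claw": 0.1,"linear": [0,0,-0.06],"rotation": [0,0,0]},
    {"claw": 0.1,"linear": [0,0,-0.045],"rotation": [0,0,0]},
    {"claw": 0.1,"linear": [0,0,0],"rotation": [0,0,0]},
    {"claw": 1,"linear": [0,0,0],"rotation": [0,0,0]},
    {"claw": 1,"linear": [0,0,0],"rotation": [0,0,0]},
    {"claw": 1,"linear": [0,0,0],"rotation": [0,0,0]},
    {"claw": 1,"linear": [0,0,0],"rotation": [0,0,0]},
  ],
)

```text
clock: 16.52
position: [606.2, 20.7, 150.5]
tcp_rot: [2.096, 2.34, 0.0]
ft_force: [-0.7, -0.0, 0.3]
gripper_width: 47.9
gripper_force: 5.1
```

jog_arm(
  moves=[
    {"claw": 1,"linear": [0,0,0],"rotation": [0,0,0]},
    {"claw": 1,"linear": [0,0,0.02],"rotation": [0,0,0]},
    {"claw": 1,"linear": [0,0,0.05],"rotation": [0,0,0]},
    {"claw": 1,"linear": [0,0,0.08],"rotation": [0,0,0]},
    {"claw": 1,"linear": [0,0,0.09],"rotation": [0,0,0]},
    {"claw": 1,"linear": [0,0,0.08],"rotation": [0,0,0]},
    {"claw": 1,"linear": [0,0,0.05],"rotation": [0,0,0]},
    {"claw": 1,"linear": [-0.008,-0.03,0],"rotation": [0,0,0]},
  ],
)

```text
clock: 17.52
position: [602.4, 5.7, 336.8]
tcp_rot: [2.093, 2.339, 0.003]
ft_force: [0.3, -0.6, -4.3]
gripper_width: 47.0
gripper_force: 30.0
```

jog_arm(
  moves=[
    {"claw": 1,"linear": [-0.018,-0.07,0],"rotation": [0,0,0]},
    {"claw": 1,"linear": [-0.027,-0.1,0],"rotation": [0,0,0]},
    {"claw": 1,"linear": [-0.027,-0.105,0],"rotation": [0,0,0]},
    {"claw": 1,"linear": [-0.027,-0.105,0],"rotation": [0,0,0]},
    {"claw": 1,"linear": [-0.027,-0.105,0],"rotation": [0,0,0]},
    {"claw": 1,"linear": [-0.027,-0.105,0],"rotation": [0,0,0]},
    {"claw": 1,"linear": [-0.025,-0.1,0],"rotation": [0,0,0]},
    {"claw": 1,"linear": [-0.012,-0.047,0],"rotation": [0,0,0]},
  ],
)

```text
clock: 18.52
position: [505.1, -365.4, 333.3]
tcp_rot: [-2.098, -2.336, 0.001]
ft_force: [0.3, 0.4, -2.9]
gripper_width: 46.7
gripper_force: 30.0
```

jog_arm(
  moves=[
    {"claw": 1,"linear": [0,0,-0.03],"rotation": [0,0,0]},
    {"claw": 1,"linear": [0,0,-0.06],"rotation": [0,0,0]},
    {"claw": 1,"linear": [0,0,-0.08],"rotation": [0,0,0]},
    {"claw": 1,"linear": [0,0,-0.08],"rotation": [0,0,0]},
    {"claw": 1,"linear": [0,0,-0.06],"rotation": [0,0,0]},
    {"claw": 1,"linear": [0,0,-0.03],"rotation": [0,0,0]},
    {"claw": 1,"linear": [0,0,0],"rotation": [0,0,0]},
    {"claw": 1,"linear": [0,0,0],"rotation": [0,0,0]},
  ],
)

```text
clock: 19.52
position: [507.6, -362.9, 166.3]
tcp_rot: [2.095, 2.339, 0.0]
ft_force: [0.5, -0.1, -2.6]
gripper_width: 47.1
gripper_force: 30.0
```

jog_arm(
  moves=[
    {"claw": 1,"linear": [0,-0.005,-0.012],"rotation": [0,0,0]},
    {"claw": 1,"linear": [0,0,-0.008],"rotation": [0,0,0]},
    {"claw": 1,"linear": [0,0,-0.002],"rotation": [0,0,0]},
    {"claw": 1,"linear": [0,0,0],"rotation": [0,0,0]},
  ],
)

```text
clock: 20.02
position: [507.4, -365.9, 155.5]
tcp_rot: [2.095, 2.338, -0.001]
ft_force: [-1.8, 0.6, 8.0]
gripper_width: 46.8
gripper_force: 30.0
```

jog_arm(
  moves=[
    {"claw": 0.1,"linear": [0,0,0],"rotation": [0,0,0]},
    {"claw": 0.1,"linear": [0,0,0],"rotation": [0,0,0]},
    {"claw": 0.1,"linear": [0,0,0],"rotation": [0,0,0]},
    {"claw": 0.1,"linear": [0,0,0.08],"rotation": [0,0,0]},
    {"claw": 0.1,"linear": [0,0,0.1],"rotation": [0,0,0]},
    {"claw": 0.3,"linear": [0,0,0.1],"rotation": [0,0,0]},
    {"claw": 0.3,"linear": [0.026,0.08,0.05],"rotation": [0,0,0]},
    {"claw": 0.3,"linear": [0.03,0.1,0],"rotation": [0,0,0]},
  ],
)

```text
clock: 21.02
position: [535.7, -275.1, 321.3]
tcp_rot: [2.096, 2.335, 0.001]
ft_force: [0.5, -0.6, -0.3]
gripper_width: 65.7
gripper_force: 0.0
```

jog_arm(
  moves=[
    {"claw": 0.3,"linear": [0.03,0.1,0],"rotation": [0,0,0]},
    {"claw": 0.3,"linear": [0.03,0.1,0],"rotation": [0,0,0]},
    {"claw": 0.3,"linear": [0.03,0.1,0],"rotation": [0,0,0]},
    {"claw": 0.3,"linear": [0.01,0.044,0],"rotation": [0,0,0]},
    {"claw": 0.3,"linear": [0,0,-0.1],"rotation": [0,0,0]},
    {"claw": 0.3,"linear": [0,0,-0.08],"rotation": [0,0,0]},
    {"claw": 0.3,"linear": [0,0,0],"rotation": [0,0,0]},
    {"claw": 0.3,"linear": [0,0,0],"rotation": [0,0,0]},
  ],
)

```text
clock: 22.02
position: [585.8, -103.5, 230.9]
tcp_rot: [2.095, 2.338, 0.002]
ft_force: [-0.5, 0.7, 0.6]
gripper_width: 64.6
gripper_force: 0.0
```

To 144: −87 mm.

jog_arm(
  moves=[
    {"claw": 0.3,"linear": [0,0,-0.07],"rotation": [0,0,0]},
    {"claw": 0.3,"linear": [0,0,-0.06],"rotation": [0,0,0]},
    {"claw": 0.3,"linear": [0,0,-0.043],"rotation": [0,0,0]},
    {"claw": 0.3,"linear": [0,0,0],"rotation": [0,0,0]},
    {"claw": 1,"linear": [0,0,0],"rotation": [0,0,0]},
    {"claw": 1,"linear": [0,0,0],"rotation": [0,0,0]},
    {"claw": 1,"linear": [0,0,0],"rotation": [0,0,0]},
    {"claw": 1,"linear": [0,0,0],"rotation": [0,0,0]},
  ],
)

```text
clock: 23.02
position: [585.2, -103.3, 143.0]
tcp_rot: [2.096, 2.34, 0.0]
ft_force: [0.5, 0.4, -0.5]
gripper_width: 29.7
gripper_force: 0.0
```

jog_arm(
  moves=[
    {"claw": 1,"linear": [0,0,0],"rotation": [0,0,0]},
  ],
)

```text
clock: 23.15
position: [585.1, -103.3, 142.8]
tcp_rot: [2.096, 2.34, 0.0]
ft_force: [-0.2, 1.0, 2.2]
gripper_width: 23.4
gripper_force: 30.0
```

jog_arm(
  moves=[
    {"claw": 1,"linear": [0,0,0.02],"rotation": [0,0,0]},
    {"claw": 1,"linear": [0,0,0.06],"rotation": [0,0,0]},
    {"claw": 1,"linear": [0,0,0.07],"rotation": [0,0,0]},
    {"claw": 1,"linear": [0,0,0.04],"rotation": [0,0,0]},
    {"claw": 1,"linear": [-0.02,-0.04,0],"rotation": [0,0,0]},
    {"claw": 1,"linear": [-0.035,-0.08,0],"rotation": [0,0,0]},
    {"claw": 1,"linear": [-0.04,-0.09,0],"rotation": [0,0,0]},
    {"claw": 1,"linear": [-0.035,-0.08,0],"rotation": [0,0,0]},
  ],
)

```text
clock: 24.15
position: [518.2, -250.4, 236.7]
tcp_rot: [-2.096, -2.338, 0.001]
ft_force: [0.7, 0.4, -1.4]
gripper_width: 22.9
gripper_force: 30.0
```

jog_arm(
  moves=[
    {"claw": 1,"linear": [-0.028,-0.06,0],"rotation": [0,0,0]},
    {"claw": 1,"linear": [-0.013,-0.025,0],"rotation": [0,0,0]},
    {"claw": 1,"linear": [0,0,-0.04],"rotation": [0,0,0]},
    {"claw": 1,"linear": [0,0,-0.06],"rotation": [0,0,0]},
    {"claw": 1,"linear": [0,0,-0.04],"rotation": [0,0,0]},
    {"claw": 1,"linear": [0,0,-0.02],"rotation": [0,0,0]},
    {"claw": 1,"linear": [0,0,0],"rotation": [0,0,0]},
    {"claw": 1,"linear": [0,0,0],"rotation": [0,0,0]},
  ],
)

```text
clock: 25.15
position: [499.9, -290.9, 158.4]
tcp_rot: [2.095, 2.339, 0.0]
ft_force: [0.2, -0.5, -2.0]
gripper_width: 22.8
gripper_force: 30.0
```

jog_arm(
  moves=[
    {"claw": 1,"linear": [0,0,-0.012],"rotation": [0,0,0]},
    {"claw": 1,"linear": [0,0,-0.007],"rotation": [0,0,0]},
    {"claw": 1,"linear": [0,0,-0.002],"rotation": [0,0,0]},
    {"claw": 1,"linear": [0,0,0],"rotation": [0,0,0]},
  ],
)

```text
clock: 25.65
position: [499.9, -291.1, 147.8]
tcp_rot: [2.096, 2.339, -0.0]
ft_force: [-2.2, -0.2, 4.9]
gripper_width: 23.4
gripper_force: 30.0
```

jog_arm(
  moves=[
    {"claw": 0.3,"linear": [0,0,0],"rotation": [0,0,0]},
    {"claw": 0.3,"linear": [0,0,0],"rotation": [0,0,0]},
    {"claw": 0.3,"linear": [0,0,0],"rotation": [0,0,0]},
    {"claw": 0.3,"linear": [0,0,0.08],"rotation": [0,0,0]},
    {"claw": 0.3,"linear": [0,0,0.11],"rotation": [0,0,0]},
    {"claw": 0.3,"linear": [0,0,0.11],"rotation": [0,0,0]},
    {"claw": 0.3,"linear": [0,0,0.1],"rotation": [0,0,0]},
    {"claw": 0.3,"linear": [0.06,0.06,0.1],"rotation": [0,0,0]},
  ],
)

```text
clock: 26.65
position: [527.5, -263.0, 396.9]
tcp_rot: [2.099, 2.336, -0.0]
ft_force: [1.1, -0.2, 0.3]
gripper_width: 64.7
gripper_force: 0.0
```

jog_arm(
  moves=[
    {"claw": 0.3,"linear": [0.06,0.06,0.02],"rotation": [0,0,0]},
    {"claw": 0.3,"linear": [0,0,0],"rotation": [0,0,0]},
    {"claw": 0.3,"linear": [0,0,0],"rotation": [0,0,0]},
  ],
)

```text
clock: 27.02
position: [557.9, -232.3, 404.1]
tcp_rot: [-2.095, -2.339, 0.001]
ft_force: [-0.9, 0.1, -0.6]
gripper_width: 64.9
gripper_force: 0.0
```

```bash

python3 - <<'E'
from h import *
s=arm.sense();print(s["position"])
c=arm.read_camera("wrist");save(c,"w4");P=cloud(c)
meas("wrist",P,"mill",(507,-365),165,190)
meas("wrist",P,"amber_bottle",(515,-440),172,198)
meas("wrist",P,"green_bottle",(500,-291),146,175)
meas("wrist",P,"spice_tin",(618,-47),37,47)
for r in arm.regions_of("wrist","stand")[:1]: rect(P,r["region"],15,25)
E
```

```text
[ 557.86333099 -232.3432243   404.13628647]
wrist mill 0.67 n 579 mean [ 509.8 -358.5  172.3] circ [ 509.1 -363.8] 20.4 ztop 183.8
wrist amber_bottle 0.8 n 211 mean [ 516.6 -436.3  186.1] circ [ 516.2 -438.8] 7.9 ztop 487.7
wrist green_bottle 0.83 n 268 mean [ 501.6 -289.2  159.4] circ [ 501.  -291.1] 11.4 ztop 167.0
wrist spice_tin 0.95 n 770 mean [619.7 -46.5  40.9] circ [620.1 -46.2] 21.7 ztop 42.9
rect [599.5 -73.9] [176.4 189.9] 83.6 z 20.0
```

View pics/w4.png

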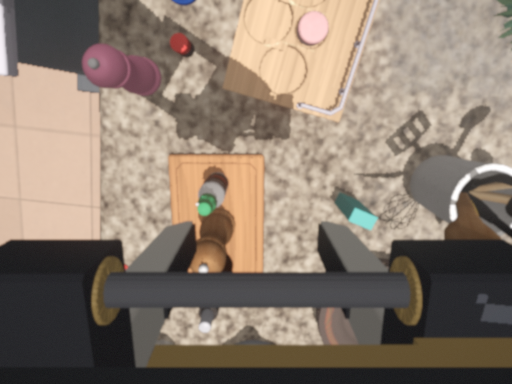

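Picture: green (205,205), mill (203,265), amber (206,320) stand upright on the board; tin lid at (313,28) in the emptied stand. Now the tin at (620,−46).

jog_arm(
  moves=[
    {"claw": 0.3,"linear": [0.031,0.093,0],"rotation": [0,0,0]},
    {"claw": 0.3,"linear": [0.031,0.093,0],"rotation": [0,0,0]},
    {"claw": 0.3,"linear": [0.031,0.093,0],"rotation": [0,0,0]},
    {"claw": 0.3,"linear": [0.031,0.093,-0.05],"rotation": [0,0,0]},
    {"claw": 0.3,"linear": [0,0,-0.1],"rotation": [0,0,0]},
    {"claw": 0.3,"linear": [0,0,-0.1],"rotation": [0,0,0]},
    {"claw": 0.3,"linear": [0,0,-0.1],"rotation": [0,0,0]},
    {"claw": 0.3,"linear": [0,0,-0.1],"rotation": [0,0,0]},
  ],
)

```text
clock: 28.32
position: [620.0, -46.5, 178.4]
tcp_rot: [2.096, 2.339, 0.0]
ft_force: [-0.3, -0.3, 0.5]
gripper_width: 65.2
gripper_force: 0.0
```

jog_arm(
  moves=[
    {"claw": 0.3,"linear": [0,0,-0.1],"rotation": [0,0,0]},
    {"claw": 0.3,"linear": [0,0,-0.08],"rotation": [0,0,0]},
    {"claw": 0.3,"linear": [0,0,0],"rotation": [0,0,0]},
    {"claw": 0.3,"linear": [0,0,0],"rotation": [0,0,0]},
  ],
)

```text
clock: 28.82
position: [621.1, -46.5, 91.5]
tcp_rot: [2.095, 2.338, 0.002]
ft_force: [0.2, 0.1, -0.3]
gripper_width: 65.2
gripper_force: 0.0
```

jog_arm(
  moves=[
    {"claw": 0.3,"linear": [-0.001,0,-0.05],"rotation": [0,0,0]},
    {"claw": 0.3,"linear": [0,0,-0.035],"rotation": [0,0,0]},
    {"claw": 0.3,"linear": [0,0,-0.014],"rotation": [0,0,0]},
    {"claw": 0.3,"linear": [0,0,0],"rotation": [0,0,0]},
    {"claw": 0.3,"linear": [0,0,0],"rotation": [0,0,0]},
  ],
)

```text
clock: 29.45
position: [620.2, -46.3, 41.1]
tcp_rot: [2.096, 2.339, 0.001]
ft_force: [-0.1, 0.2, 0.0]
gripper_width: 65.1
gripper_force: 0.0
```

jog_arm(
  moves=[
    {"claw": 1,"linear": [0,0,0],"rotation": [0,0,0]},
    {"claw": 1,"linear": [0,0,0],"rotation": [0,0,0]},
    {"claw": 1,"linear": [0,0,0],"rotation": [0,0,0]},
    {"claw": 1,"linear": [0,0,0],"rotation": [0,0,0]},
    {"claw": 1,"linear": [0,0,0.02],"rotation": [0,0,0]},
    {"claw": 1,"linear": [0,0,0.04],"rotation": [0,0,0]},
    {"claw": 1,"linear": [0,0,0.08],"rotation": [0,0,0]},
    {"claw": 1,"linear": [0,0,0],"rotation": [0,0,0]},
  ],
)

```text
clock: 30.45
position: [621.6, -46.5, 114.6]
tcp_rot: [2.093, 2.336, 0.006]
ft_force: [-0.5, -0.0, -0.7]
gripper_width: 41.9
gripper_force: 30.0
```

jog_arm(
  moves=[
    {"claw": 1,"linear": [0,0,0],"rotation": [0,0,0]},
  ],
)

```text
clock: 30.58
position: [619.6, -46.2, 110.7]
tcp_rot: [2.096, 2.34, 0.0]
ft_force: [-0.5, -0.3, -1.5]
gripper_width: 41.7
gripper_force: 30.0
```

jog_arm(
  moves=[
    {"claw": 1,"linear": [0,0,0.1],"rotation": [0,0,0]},
    {"claw": 1,"linear": [0,0,0.1],"rotation": [0,0,0]},
    {"claw": 1,"linear": [0,0,0.1],"rotation": [0,0,0]},
    {"claw": 1,"linear": [0,0,0.1],"rotation": [0,0,0]},
    {"claw": 1,"linear": [-0.04,0.07,0.06],"rotation": [0,0,0]},
    {"claw": 1,"linear": [-0.05,0.09,0.06],"rotation": [0,0,0]},
    {"claw": 1,"linear": [-0.05,0.09,0],"rotation": [0,0,0]},
    {"claw": 1,"linear": [-0.05,0.09,0],"rotation": [0,0,0]},
  ],
)

```text
clock: 31.58
position: [523.5, 125.0, 369.7]
tcp_rot: [-2.096, -2.339, 0.001]
ft_force: [0.3, -0.1, -0.6]
gripper_width: 41.9
gripper_force: 30.0
```

jog_arm(
  moves=[
    {"claw": 1,"linear": [-0.05,0.09,0],"rotation": [0,0,0]},
    {"claw": 1,"linear": [-0.02,0.042,0],"rotation": [0,0,0]},
    {"claw": 1,"linear": [0,0,0],"rotation": [0,0,0]},
    {"claw": 1,"linear": [0,0,0],"rotation": [0,0,0]},
  ],
)

```text
clock: 32.08
position: [489.9, 189.2, 369.8]
tcp_rot: [-2.096, -2.339, 0.002]
ft_force: [-0.7, -0.2, -0.2]
gripper_width: 41.9
gripper_force: 30.0
```

```bash

python3 - <<'E'
from h import *
s=arm.sense();print(s["position"],s["gripper_width"])
c=arm.read_camera("wrist");save(c,"w5");P=cloud(c);np.save("w5.npy",P);print(np.round(c["xyz"]))
for r in arm.regions_of("wrist","scale")[:1]: print(r["score"],r["xy"]);rect(P,r["region"],17,27);rect(P,r["region"],20.8,27);np.save("sc.npy",r["region"])
m=np.load("sc.npy");print(np.histogram(P[m][:,2],bins=np.arange(12,28)))
E
```

```text
[489.9324791  189.21500645 369.7725061 ] 41.85008614867525
[484. 257. 519.]
0.93 [251.8, 87.6]
rect [474.7 276.6] [163.3 203.2] 0.9 z 22.3
rect [488.7 277.2] [129.9 189.9] 0.9 z 22.6
(array([   0,    4,   15,   96,  523, 1399, 1462,  568,  601, 2937, 4993,
       3091,  610,   39,    1]), array([12, 13, 14, 15, 16, 17, 18, 19, 20, 21, 22, 23, 24, 25, 26, 27]))
```

View pics/w5.png

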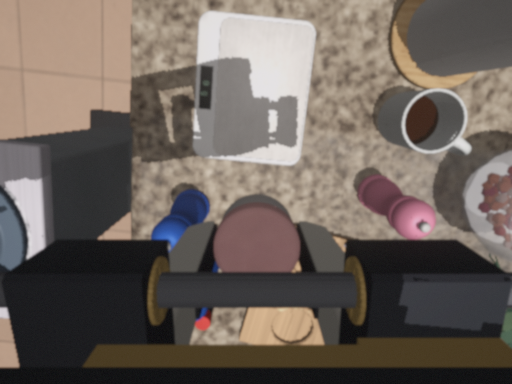

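Picture: tin held upright (257,240) in the gripper; scale plate centre (265,88), display (205,87) on its −x edge; plate fit 130×190 exactly at (488.7, 277.2). Set the tin down.

jog_arm(
  moves=[
    {"claw": 1,"linear": [-0.0012,0.088,0],"rotation": [0,0,0]},
    {"claw": 1,"linear": [-0.0012,0.088,0],"rotation": [0,0,0]},
    {"claw": 1,"linear": [0,0,-0.1],"rotation": [0,0,0]},
    {"claw": 1,"linear": [0,0,-0.1],"rotation": [0,0,0]},
    {"claw": 1,"linear": [0,0,-0.1],"rotation": [0,0,0]},
    {"claw": 1,"linear": [0,0,-0.1],"rotation": [0,0,0]},
    {"claw": 1,"linear": [0,0,-0.1],"rotation": [0,0,0]},
    {"claw": 1,"linear": [0,0,-0.08],"rotation": [0,0,0]},
  ],
)

```text
clock: 33.17
position: [488.5, 276.8, 78.2]
tcp_rot: [-2.097, -2.338, 0.002]
ft_force: [-0.8, 0.3, 0.3]
gripper_width: 42.2
gripper_force: 30.0
```

jog_arm(
  moves=[
    {"claw": 1,"linear": [0,0,-0.02],"rotation": [0,0,0]},
    {"claw": 1,"linear": [0,0,0],"rotation": [0,0,0]},
    {"claw": 1,"linear": [0,0,0],"rotation": [0,0,0]},
  ],
)

```text
clock: 33.55
position: [489.5, 278.1, 71.9]
tcp_rot: [2.096, 2.339, 0.004]
ft_force: [1.3, -1.1, 0.3]
gripper_width: 42.2
gripper_force: 30.0
```

jog_arm(
  moves=[
    {"claw": 1,"linear": [-0.001,-0.001,-0.02],"rotation": [0,0,0]},
    {"claw": 1,"linear": [0,0,-0.01],"rotation": [0,0,0]},
    {"claw": 1,"linear": [0,0,-0.005],"rotation": [0,0,0]},
    {"claw": 1,"linear": [0,0,0],"rotation": [0,0,0]},
    {"claw": 1,"linear": [0,0,0],"rotation": [0,0,0]},
  ],
)

```text
clock: 34.17
position: [487.8, 277.3, 52.9]
tcp_rot: [-2.096, -2.34, 0.001]
ft_force: [-3.4, -1.1, 4.1]
gripper_width: 42.0
gripper_force: 30.0
```

jog_arm(
  moves=[
    {"claw": 0.3,"linear": [0,0,0],"rotation": [0,0,0]},
    {"claw": 0.3,"linear": [0,0,0],"rotation": [0,0,0]},
    {"claw": 0.3,"linear": [0,0,0],"rotation": [0,0,0]},
    {"claw": 0.3,"linear": [0,0,0],"rotation": [0,0,0]},
    {"claw": 0.3,"linear": [0,0,0.06],"rotation": [0,0,0]},
    {"claw": 0.3,"linear": [0,0,0.1],"rotation": [0,0,0]},
    {"claw": 0.3,"linear": [0,0,0.1],"rotation": [0,0,0]},
    {"claw": 0.3,"linear": [0,0,0.1],"rotation": [0,0,0]},
  ],
)

```text
clock: 35.17
position: [487.8, 277.2, 234.5]
tcp_rot: [2.096, 2.34, 0.0]
ft_force: [1.6, -0.5, -0.2]
gripper_width: 65.5
gripper_force: 0.0
```

jog_arm(
  moves=[
    {"claw": 0.3,"linear": [0,0,0.1],"rotation": [0,0,0]},
    {"claw": 0.3,"linear": [0,0,0.1],"rotation": [0,0,0]},
    {"claw": 0.3,"linear": [0,0,0.1],"rotation": [0,0,0]},
    {"claw": 0.3,"linear": [0,-0.09,0],"rotation": [0,0,0]},
    {"claw": 0.3,"linear": [0,-0.1,0],"rotation": [0,0,0]},
    {"claw": 0.3,"linear": [0,0,0],"rotation": [0,0,0]},
    {"claw": 0.3,"linear": [0,0,0],"rotation": [0,0,0]},
  ],
)

```text
clock: 36.05
position: [488.0, 182.6, 382.8]
tcp_rot: [-2.097, -2.339, -0.0]
ft_force: [0.5, 0.7, 0.3]
gripper_width: 65.2
gripper_force: 0.0
```

```bash

python3 - <<'E'
from h import *
s=arm.sense();print(s["position"],s["gripper_width"])
c=arm.read_camera("wrist");save(c,"w6");P=cloud(c)
meas("wrist",P,"spice_tin",(489,277),49,60)
E
```

```text
[488.02566774 182.5746823  382.8395938 ] 65.23902200318555
wrist spice_tin 0.85 n 771 mean [489.5 278.   53.5] circ [489.5 277.8] 21.3 ztop 55.3
```

Tin stands at (489.5, 278), top at 53 – within 1 mm of the plate's middle. Now the green bottle back.

jog_arm(
  moves=[
    {"claw": 0.3,"linear": [0.003,-0.105,0],"rotation": [0,0,0]},
    {"claw": 0.3,"linear": [0.003,-0.105,0],"rotation": [0,0,0]},
    {"claw": 0.3,"linear": [0.003,-0.105,0],"rotation": [0,0,0]},
    {"claw": 0.3,"linear": [0.003,-0.105,0],"rotation": [0,0,0]},
    {"claw": 0.3,"linear": [0.003,-0.105,0],"rotation": [0,0,0]},
    {"claw": 0.3,"linear": [0.003,-0.105,0],"rotation": [0,0,0]},
    {"claw": 0.3,"linear": [0.003,-0.105,0],"rotation": [0,0,0]},
    {"claw": 0.3,"linear": [0.003,-0.105,0],"rotation": [0,0,0]},
  ],
)

```text
clock: 37.15
position: [500.5, -238.7, 382.6]
tcp_rot: [-2.095, -2.341, -0.0]
ft_force: [0.4, 0.2, -1.1]
gripper_width: 65.1
gripper_force: 0.0
```

jog_arm(
  moves=[
    {"claw": 0.3,"linear": [0,-0.107,0],"rotation": [0,0,0]},
    {"claw": 0.3,"linear": [0,0,-0.1],"rotation": [0,0,0]},
    {"claw": 0.3,"linear": [0,0,-0.1],"rotation": [0,0,0]},
    {"claw": 0.3,"linear": [0,0,-0.1],"rotation": [0,0,0]},
    {"claw": 0.3,"linear": [0,0,0],"rotation": [0,0,0]},
    {"claw": 0.3,"linear": [0,0,0],"rotation": [0,0,0]},
  ],
)

```text
clock: 37.9
position: [501.1, -291.3, 234.8]
tcp_rot: [2.094, 2.339, 0.0]
ft_force: [0.3, 0.0, 0.4]
gripper_width: 65.1
gripper_force: 0.0
```

Down 87 mm to 148.

jog_arm(
  moves=[
    {"claw": 0.3,"linear": [-0.002,0,-0.07],"rotation": [0,0,0]},
    {"claw": 0.3,"linear": [0,0,-0.06],"rotation": [0,0,0]},
    {"claw": 0.3,"linear": [0,0,-0.042],"rotation": [0,0,0]},
    {"claw": 0.3,"linear": [0,0,0],"rotation": [0,0,0]},
    {"claw": 1,"linear": [0,0,0],"rotation": [0,0,0]},
    {"claw": 1,"linear": [0,0,0],"rotation": [0,0,0]},
    {"claw": 1,"linear": [0,0,0],"rotation": [0,0,0]},
    {"claw": 1,"linear": [0,0,0],"rotation": [0,0,0]},
  ],
)

```text
clock: 38.9
position: [499.1, -291.3, 147.1]
tcp_rot: [2.096, 2.34, 0.0]
ft_force: [0.2, 0.4, -0.0]
gripper_width: 29.8
gripper_force: 0.0
```

jog_arm(
  moves=[
    {"claw": 1,"linear": [0,0,0],"rotation": [0,0,0]},
    {"claw": 1,"linear": [0,0,0],"rotation": [0,0,0]},
  ],
)

```text
clock: 39.15
position: [499.0, -291.3, 146.9]
tcp_rot: [2.096, 2.34, -0.0]
ft_force: [-0.3, 0.5, 2.7]
gripper_width: 22.9
gripper_force: 30.0
```

jog_arm(
  moves=[
    {"claw": 1,"linear": [0,0,0.02],"rotation": [0,0,0]},
    {"claw": 1,"linear": [0,0,0.06],"rotation": [0,0,0]},
    {"claw": 1,"linear": [0,0,0.07],"rotation": [0,0,0]},
    {"claw": 1,"linear": [0,0,0.03],"rotation": [0,0,0]},
    {"claw": 1,"linear": [0.02,0.04,0],"rotation": [0,0,0]},
    {"claw": 1,"linear": [0.036,0.08,0],"rotation": [0,0,0]},
    {"claw": 1,"linear": [0.041,0.09,0],"rotation": [0,0,0]},
    {"claw": 1,"linear": [0.036,0.08,0],"rotation": [0,0,0]},
  ],
)

```text
clock: 40.15
position: [565.7, -144.6, 236.2]
tcp_rot: [-2.096, -2.339, 0.0]
ft_force: [0.8, -0.8, -2.0]
gripper_width: 22.9
gripper_force: 30.0
```

jog_arm(
  moves=[
    {"claw": 1,"linear": [0.028,0.057,0],"rotation": [0,0,0]},
    {"claw": 1,"linear": [0.013,0.026,0],"rotation": [0,0,0]},
    {"claw": 1,"linear": [0,0,-0.04],"rotation": [0,0,0]},
    {"claw": 1,"linear": [0,0,-0.05],"rotation": [0,0,0]},
    {"claw": 1,"linear": [0,0,-0.03],"rotation": [0,0,0]},
    {"claw": 1,"linear": [0,0,0],"rotation": [0,0,0]},
    {"claw": 1,"linear": [0,0,0],"rotation": [0,0,0]},
  ],
)

```text
clock: 41.02
position: [586.4, -105.0, 177.6]
tcp_rot: [2.096, 2.339, 0.001]
ft_force: [-0.2, 0.0, -1.5]
gripper_width: 23.5
gripper_force: 30.0
```

jog_arm(
  moves=[
    {"claw": 1,"linear": [0,0,-0.03],"rotation": [0,0,0]},
    {"claw": 1,"linear": [0,0,-0.025],"rotation": [0,0,0]},
    {"claw": 1,"linear": [0,0,-0.014],"rotation": [0,0,0]},
    {"claw": 1,"linear": [0,0,-0.002],"rotation": [0,0,0]},
    {"claw": 1,"linear": [0,0,0],"rotation": [0,0,0]},
  ],
)

```text
clock: 41.65
position: [586.2, -104.8, 141.6]
tcp_rot: [2.096, 2.34, 0.0]
ft_force: [-2.0, -0.3, 5.5]
gripper_width: 23.3
gripper_force: 30.0
```

jog_arm(
  moves=[
    {"claw": 0.3,"linear": [0,0,0],"rotation": [0,0,0]},
    {"claw": 0.3,"linear": [0,0,0],"rotation": [0,0,0]},
    {"claw": 0.3,"linear": [0,0,0],"rotation": [0,0,0]},
    {"claw": 0.3,"linear": [0,0,0.08],"rotation": [0,0,0]},
    {"claw": 0.1,"linear": [0,0,0.1],"rotation": [0,0,0]},
    {"claw": 0.1,"linear": [0,0,0.1],"rotation": [0,0,0]},
    {"claw": 0.1,"linear": [-0.026,-0.08,0.05],"rotation": [0,0,0]},
    {"claw": 0.1,"linear": [-0.03,-0.1,0],"rotation": [0,0,0]},
  ],
)

```text
clock: 42.65
position: [558.4, -195.4, 308.7]
tcp_rot: [2.091, 2.339, 0.002]
ft_force: [0.3, -0.9, -0.8]
gripper_width: 84.0
gripper_force: 0.0
```

jog_arm(
  moves=[
    {"claw": 0.1,"linear": [-0.03,-0.1,0],"rotation": [0,0,0]},
    {"claw": 0.1,"linear": [-0.03,-0.1,0],"rotation": [0,0,0]},
    {"claw": 0.1,"linear": [-0.03,-0.1,0],"rotation": [0,0,0]},
    {"claw": 0.1,"linear": [-0.0116,-0.042,0],"rotation": [0,0,0]},
    {"claw": 0.1,"linear": [0,0,-0.1],"rotation": [0,0,0]},
    {"claw": 0.1,"linear": [0,0,-0.08],"rotation": [0,0,0]},
    {"claw": 0.1,"linear": [0,0,0],"rotation": [0,0,0]},
    {"claw": 0.1,"linear": [0,0,0],"rotation": [0,0,0]},
  ],
)

```text
clock: 43.65
position: [508.0, -365.8, 218.1]
tcp_rot: [2.094, 2.339, 0.0]
ft_force: [-0.3, -0.2, 0.8]
gripper_width: 84.1
gripper_force: 0.0
```

jog_arm(
  moves=[
    {"claw": 0.1,"linear": [-0.001,0,-0.05],"rotation": [0,0,0]},
    {"claw": 0.1,"linear": [0,0,-0.05],"rotation": [0,0,0]},
    {"claw": 0.1,"linear": [0,0,-0.023],"rotation": [0,0,0]},
    {"claw": 0.1,"linear": [0,0,0],"rotation": [0,0,0]},
    {"claw": 1,"linear": [0,0,0],"rotation": [0,0,0]},
    {"claw": 1,"linear": [0,0,0],"rotation": [0,0,0]},
    {"claw": 1,"linear": [0,0,0],"rotation": [0,0,0]},
    {"claw": 1,"linear": [0,0,0],"rotation": [0,0,0]},
  ],
)

```text
clock: 44.65
position: [506.7, -365.8, 155.0]
tcp_rot: [2.096, 2.34, -0.0]
ft_force: [-0.6, 0.1, 0.7]
gripper_width: 48.2
gripper_force: 5.0
```

jog_arm(
  moves=[
    {"claw": 1,"linear": [0,0,0],"rotation": [0,0,0]},
  ],
)

```text
clock: 44.78
position: [506.7, -365.8, 155.0]
tcp_rot: [2.096, 2.34, -0.0]
ft_force: [-0.4, 0.4, 1.0]
gripper_width: 46.9
gripper_force: 30.0
```

jog_arm(
  moves=[
    {"claw": 1,"linear": [0,0,0.02],"rotation": [0,0,0]},
    {"claw": 1,"linear": [0,0,0.05],"rotation": [0,0,0]},
    {"claw": 1,"linear": [0,0,0.08],"rotation": [0,0,0]},
    {"claw": 1,"linear": [0,0,0.09],"rotation": [0,0,0]},
    {"claw": 1,"linear": [0,0,0.08],"rotation": [0,0,0]},
    {"claw": 1,"linear": [0,0,0.05],"rotation": [0,0,0]},
    {"claw": 1,"linear": [0.008,0.03,0],"rotation": [0,0,0]},
    {"claw": 1,"linear": [0.018,0.07,0],"rotation": [0,0,0]},
  ],
)

```text
clock: 45.78
position: [519.3, -314.9, 338.3]
tcp_rot: [-2.097, -2.337, 0.0]
ft_force: [0.5, 0.8, -2.0]
gripper_width: 47.0
gripper_force: 30.0
```

jog_arm(
  moves=[
    {"claw": 1,"linear": [0.027,0.105,0],"rotation": [0,0,0]},
    {"claw": 1,"linear": [0.027,0.105,0],"rotation": [0,0,0]},
    {"claw": 1,"linear": [0.027,0.105,0],"rotation": [0,0,0]},
    {"claw": 1,"linear": [0.027,0.105,0],"rotation": [0,0,0]},
    {"claw": 1,"linear": [0.027,0.105,0],"rotation": [0,0,0]},
    {"claw": 1,"linear": [0.025,0.1,0],"rotation": [0,0,0]},
    {"claw": 1,"linear": [0.0144,0.048,0],"rotation": [0,0,0]},
    {"claw": 1,"linear": [0,0,0],"rotation": [0,0,0]},
  ],
)

```text
clock: 46.78
position: [606.3, 23.2, 338.1]
tcp_rot: [-2.091, -2.341, 0.002]
ft_force: [-0.2, -0.5, -2.6]
gripper_width: 47.0
gripper_force: 30.0
```

jog_arm(
  moves=[
    {"claw": 1,"linear": [0,0,-0.03],"rotation": [0,0,0]},
    {"claw": 1,"linear": [0,0,-0.07],"rotation": [0,0,0]},
    {"claw": 1,"linear": [0,0,-0.09],"rotation": [0,0,0]},
    {"claw": 1,"linear": [0,0,-0.07],"rotation": [0,0,0]},
    {"claw": 1,"linear": [0,0,-0.03],"rotation": [0,0,0]},
    {"claw": 1,"linear": [0,0,0],"rotation": [0,0,0]},
    {"claw": 1,"linear": [0,0,0],"rotation": [0,0,0]},
  ],
)

```text
clock: 47.65
position: [607.5, 20.6, 196.1]
tcp_rot: [2.096, 2.338, 0.002]
ft_force: [-0.0, 0.5, -1.7]
gripper_width: 47.3
gripper_force: 30.0
```

jog_arm(
  moves=[
    {"claw": 1,"linear": [-0.001,0,-0.04],"rotation": [0,0,0]},
    {"claw": 1,"linear": [0,0,-0.03],"rotation": [0,0,0]},
    {"claw": 1,"linear": [0,0,-0.015],"rotation": [0,0,0]},
    {"claw": 1,"linear": [0,0,-0.007],"rotation": [0,0,0]},
    {"claw": 1,"linear": [0,0,0],"rotation": [0,0,0]},
    {"claw": 1,"linear": [0,0,0],"rotation": [0,0,0]},
  ],
)

```text
clock: 48.4
position: [606.7, 20.7, 150.0]
tcp_rot: [2.096, 2.339, 0.001]
ft_force: [-2.8, -0.2, 5.1]
gripper_width: 46.6
gripper_force: 30.0
```

jog_arm(
  moves=[
    {"claw": 0.1,"linear": [0,0,0],"rotation": [0,0,0]},
    {"claw": 0.1,"linear": [0,0,0],"rotation": [0,0,0]},
    {"claw": 0.1,"linear": [0,0,0],"rotation": [0,0,0]},
    {"claw": 0.1,"linear": [0,0,0.08],"rotation": [0,0,0]},
    {"claw": 0.1,"linear": [0,0,0.11],"rotation": [0,0,0]},
    {"claw": 0.45,"linear": [0,0,0.11],"rotation": [0,0,0]},
    {"claw": 0.45,"linear": [0,0,0.11],"rotation": [0,0,0]},
    {"claw": 0.45,"linear": [-0.02,-0.1,0],"rotation": [0,0,0]},
  ],
)

```text
clock: 49.4
position: [597.8, -28.0, 358.3]
tcp_rot: [2.088, 2.339, 0.008]
ft_force: [-0.2, 0.2, -0.9]
gripper_width: 57.9
gripper_force: 0.0
```

jog_arm(
  moves=[
    {"claw": 0.45,"linear": [-0.02,-0.105,0],"rotation": [0,0,0]},
    {"claw": 0.45,"linear": [-0.02,-0.105,0],"rotation": [0,0,0]},
    {"claw": 0.45,"linear": [-0.02,-0.105,0],"rotation": [0,0,0]},
    {"claw": 0.45,"linear": [-0.02,-0.105,0],"rotation": [0,0,0]},
    {"claw": 0.45,"linear": [-0.02,-0.105,0],"rotation": [0,0,0]},
    {"claw": 0.45,"linear": [-0.02,-0.105,0],"rotation": [0,0,0]},
    {"claw": 0.45,"linear": [-0.02,-0.105,0],"rotation": [0,0,0]},
    {"claw": 0.45,"linear": [-0.0226,-0.087,0],"rotation": [0,0,0]},
  ],
)

```text
clock: 50.4
position: [514.4, -442.1, 353.6]
tcp_rot: [-2.097, -2.339, 0.0]
ft_force: [0.4, -0.4, -0.6]
gripper_width: 51.3
gripper_force: 0.0
```

jog_arm(
  moves=[
    {"claw": 0.45,"linear": [0,0,-0.1],"rotation": [0,0,0]},
    {"claw": 0.45,"linear": [0,0,-0.1],"rotation": [0,0,0]},
    {"claw": 0.45,"linear": [0,0,-0.04],"rotation": [0,0,0]},
    {"claw": 0.45,"linear": [0,0,0],"rotation": [0,0,0]},
    {"claw": 0.45,"linear": [0,0,0],"rotation": [0,0,0]},
  ],
)

```text
clock: 51.02
position: [515.5, -440.6, 235.2]
tcp_rot: [2.095, 2.339, -0.0]
ft_force: [0.1, 0.1, -0.7]
gripper_width: 51.2
gripper_force: 0.0
```

jog_arm(
  moves=[
    {"claw": 0.45,"linear": [0,0,-0.05],"rotation": [0,0,0]},
    {"claw": 0.45,"linear": [0,0,-0.04],"rotation": [0,0,0]},
    {"claw": 0.45,"linear": [0,0,-0.014],"rotation": [0,0,0]},
    {"claw": 0.45,"linear": [0,0,0],"rotation": [0,0,0]},
    {"claw": 1,"linear": [0,0,0],"rotation": [0,0,0]},
    {"claw": 1,"linear": [0,0,0],"rotation": [0,0,0]},
    {"claw": 1,"linear": [0,0,0],"rotation": [0,0,0]},
    {"claw": 1,"linear": [0,0,0],"rotation": [0,0,0]},
  ],
)

```text
clock: 52.02
position: [515.1, -440.3, 181.9]
tcp_rot: [2.096, 2.34, -0.0]
ft_force: [-0.9, -0.0, 0.8]
gripper_width: 16.6
gripper_force: 27.1
```

jog_arm(
  moves=[
    {"claw": 1,"linear": [0,0,0],"rotation": [0,0,0]},
  ],
)

```text
clock: 52.15
position: [515.0, -440.3, 181.9]
tcp_rot: [-2.096, -2.34, 0.0]
ft_force: [-1.5, -0.3, 1.4]
gripper_width: 16.1
gripper_force: 30.0
```

jog_arm(
  moves=[
    {"claw": 1,"linear": [0,0,0.02],"rotation": [0,0,0]},
    {"claw": 1,"linear": [0,0,0.05],"rotation": [0,0,0]},
    {"claw": 1,"linear": [0,0,0.08],"rotation": [0,0,0]},
    {"claw": 1,"linear": [0,0,0.09],"rotation": [0,0,0]},
    {"claw": 1,"linear": [0,0,0.08],"rotation": [0,0,0]},
    {"claw": 1,"linear": [0,0,0.05],"rotation": [0,0,0]},
    {"claw": 1,"linear": [0.002,0.03,0],"rotation": [0,0,0]},
    {"claw": 1,"linear": [0.007,0.07,0],"rotation": [0,0,0]},
  ],
)

```text
clock: 53.15
position: [519.1, -389.4, 365.1]
tcp_rot: [-2.096, -2.337, -0.0]
ft_force: [0.7, -0.2, -1.0]
gripper_width: 15.8
gripper_force: 30.0
```

jog_arm(
  moves=[
    {"claw": 1,"linear": [0.01,0.1,0],"rotation": [0,0,0]},
    {"claw": 1,"linear": [0.01,0.1,0],"rotation": [0,0,0]},
    {"claw": 1,"linear": [0.01,0.1,0],"rotation": [0,0,0]},
    {"claw": 1,"linear": [0.01,0.1,0],"rotation": [0,0,0]},
    {"claw": 1,"linear": [0.01,0.1,0],"rotation": [0,0,0]},
    {"claw": 1,"linear": [0.01,0.1,0],"rotation": [0,0,0]},
    {"claw": 1,"linear": [0.008,0.07,0],"rotation": [0,0,0]},
    {"claw": 1,"linear": [0.0038,0.0394,0],"rotation": [0,0,0]},
  ],
)

```text
clock: 54.15
position: [554.8, -33.3, 365.7]
tcp_rot: [-2.093, -2.341, 0.001]
ft_force: [-0.0, -0.1, -1.5]
gripper_width: 15.7
gripper_force: 30.0
```

jog_arm(
  moves=[
    {"claw": 1,"linear": [0,0,0],"rotation": [0,0,0]},
    {"claw": 1,"linear": [0,0,-0.03],"rotation": [0,0,0]},
    {"claw": 1,"linear": [0,0,-0.07],"rotation": [0,0,0]},
    {"claw": 1,"linear": [0,0,-0.09],"rotation": [0,0,0]},
    {"claw": 1,"linear": [0,0,-0.07],"rotation": [0,0,0]},
    {"claw": 1,"linear": [0,0,-0.03],"rotation": [0,0,0]},
    {"claw": 1,"linear": [0,0,0],"rotation": [0,0,0]},
    {"claw": 1,"linear": [0,0,0],"rotation": [0,0,0]},
  ],
)

```text
clock: 55.15
position: [556.1, -35.8, 223.0]
tcp_rot: [2.096, 2.338, 0.002]
ft_force: [-0.4, 0.5, -1.3]
gripper_width: 15.8
gripper_force: 30.0
```

To 177: −46 mm.

jog_arm(
  moves=[
    {"claw": 1,"linear": [-0.001,0,-0.04],"rotation": [0,0,0]},
    {"claw": 1,"linear": [0,0,-0.03],"rotation": [0,0,0]},
    {"claw": 1,"linear": [0,0,-0.015],"rotation": [0,0,0]},
    {"claw": 1,"linear": [0,0,-0.007],"rotation": [0,0,0]},
    {"claw": 1,"linear": [0,0,0],"rotation": [0,0,0]},
    {"claw": 1,"linear": [0,0,0],"rotation": [0,0,0]},
  ],
)

```text
clock: 55.9
position: [555.5, -35.6, 176.9]
tcp_rot: [2.095, 2.339, 0.001]
ft_force: [-1.2, -0.7, 5.7]
gripper_width: 15.8
gripper_force: 30.0
```

Seated. Release, rise, back off and look.

jog_arm(
  moves=[
    {"claw": 0.45,"linear": [0,0,0],"rotation": [0,0,0]},
    {"claw": 0.45,"linear": [0,0,0],"rotation": [0,0,0]},
    {"claw": 0.45,"linear": [0,0,0],"rotation": [0,0,0]},
    {"claw": 0.45,"linear": [0,0,0.06],"rotation": [0,0,0]},
    {"claw": 0.45,"linear": [0,0,0.1],"rotation": [0,0,0]},
    {"claw": 0.45,"linear": [0,0,0.1],"rotation": [0,0,0]},
    {"claw": 0.45,"linear": [0,0,0.1],"rotation": [0,0,0]},
    {"claw": 0.45,"linear": [0,-0.1,0.1],"rotation": [0,0,0]},
  ],
)

```text
clock: 56.9
position: [555.0, -78.6, 402.1]
tcp_rot: [2.092, 2.343, 0.001]
ft_force: [0.2, -0.9, -0.6]
gripper_width: 51.2
gripper_force: 0.0
```

jog_arm(
  moves=[
    {"claw": 0.45,"linear": [0,-0.05,0.1],"rotation": [0,0,0]},
    {"claw": 0.45,"linear": [0,0,0],"rotation": [0,0,0]},
    {"claw": 0.45,"linear": [0,0,0],"rotation": [0,0,0]},
  ],
)

```text
clock: 57.28
position: [554.8, -104.4, 448.9]
tcp_rot: [-2.096, -2.339, 0.001]
ft_force: [0.3, 0.0, -0.0]
gripper_width: 51.4
gripper_force: 0.0
```

```bash

python3 - <<'E'
from h import *
s=arm.sense();print(s["position"],s["clock"])
c=arm.read_camera("wrist");save(c,"w7");P=cloud(c)
meas("wrist",P,"mill",(600,25),165,190)
meas("wrist",P,"amber_bottle",(549,-39),172,195)
meas("wrist",P,"green_bottle",(579,-102),146,175)
meas("wrist",P,"red_pot",(430,-85),40,70)
c=arm.read_camera("scene");save(c,"s7")
E
```

```text
[ 554.83523801 -104.43982823  448.90160996] 57.275
wrist mill 0.56 n 570 mean [607.   21.2 169.1] circ [607.8  21.4] 17.3 ztop 179.4
wrist amber_bottle 0.57 n 133 mean [556.3 -35.2 186.3] circ [556.3 -35.3] 7.7 ztop 187.4
wrist green_bottle 0.84 n 155 mean [ 586.  -104.2  159. ] circ [ 585.7 -103.6] 10.0 ztop 161.9
wrist red_pot 0.54 n 202 mean [435.8 -88.2  54.1] circ [434.6 -88.9] 12.4 ztop 57.0
```

View pics/w7.png

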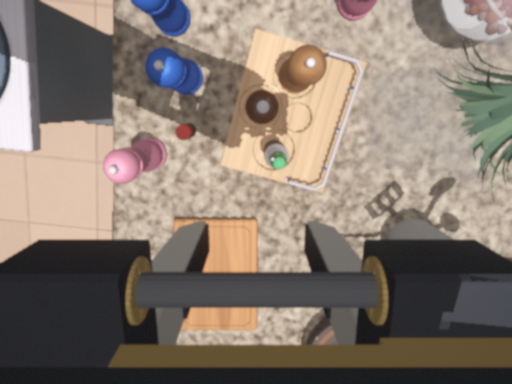

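View pics/s7.png

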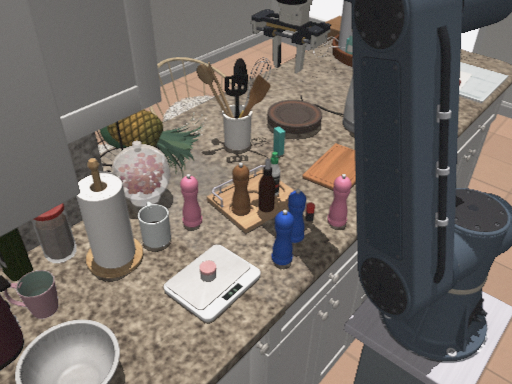

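The pictures show mill (307,65), amber (262,107) and green (278,160) upright in their own wells with heights as at the start. In the scene view the tin (208,270) is in the middle of the scale plate, and the mug, pot and carton are unmoved.

```bash
python3 -c "
from workcell import arm
print(arm.sign_off())"
```

```text
the job is handed in; nothing more can be done
None
```

The tin is in the middle of the scale's weighing plate (within about 1 mm), the mill and both bottles are upright in the wells they came from, the mug, pot and carton were left alone, and the job is handed in at about 57 s.

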